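# Load a two-stage air sampler

## Robot

A 7-joint arm with a two-finger parallel gripper is mounted at the origin on a cart in front of the work surface, level with it; the furniture and walls round the work are solid. World frame = base frame: x ahead of the robot, y to its left, z up, the work surface at z = 0. Lengths are in m, angles in rad, forces in N, time in s.
With the tool pointing down it reaches from about 0.4 to 0.9 m from the base axis. Payload 5.5 kg.
Tool frame: the origin (TCP) lies midway between the tips of the shut fingers; the grasp point (between the pads) lies 19 mm behind it; z points along the fingers, y is the line along which they close (so a half turn about z gives the same grasp; the last joint's range is limited). The gripper opens to 92 mm and grips with 3 to 60 N. Pads are 19 mm wide; open, the fingers measure 130 mm over their backs; the gripper's body (75 mm by 190 mm) begins 47 mm behind the grasp point.
Start: joints at [-0.853, 0.501, -0.427, 1.55, 0.221, 1.138, -0.21], TCP at [0.285, 0.584, 0.227] pointing down, gripper open.
Joint ranges: [-2.88, 2.88], [-0.31, 2.03], [-1.54, 1.56], [0.2, 2.42], [-1.41, 4.55], [0.19, 2.02], [-2.57, 2.57]. Speed limits (rad/s): [2.57, 2.57, 3.14, 3.14, 3.14, 3.14, 3.14].

## Interface

Orientations are given as a rotation vector (axis times angle).
In Python, from workcell import status, eyes, arm gives the robot as it stands.
- The arm moves only by the tool send_rows, never from a script. Its argument "moves" is a list of rows, each a list of 6 numbers: the shift along the tool's x, y, z in cm, then the turn, a rotation vector about the tool's x, y, z in rad. In form: [[tx, ty, tz, ax, ay, az], ...]. A call has 1 to 5 rows; each row is the pose to reach, as a shift and turn from the pose commanded when the call began, along the tool's axes at that moment; what a row does not reach only later rows make up. A row lasts 1/8 s, in which the tool goes at most 62.5 mm and 10.7 degrees, less where a joint would pass 70% of its speed; a pose out of reach is approached as far as the arm can. A call with a gripper value outside its range is refused whole. "hand" is the opening, from 0 (shut) to 1 (fully open), set as the call begins (left out, the last holds). The fingers move at their own pace and stop on an object; the grip force is fixed at half the most. Time passes only in rows, so rows that repeat a pose let the fingers close. It gives the time, the measured TCP pose, the force, the opening and the grip force at its end, in the units of the state.
- status.get_state(): the state, without advancing time (a new reading comes with each control period).
- eyes.snapshot(name): name is "scene" or "top" or "wrist"; returns a dict with "pixels" (384x512x3 uint8, red, green, blue), "camera_matrix" (3x3 intrinsics, pixels), "xyz" and "attitude" of the camera in the world. Camera axes: x right, y up, looking along -z (the intrinsics and any distortion apply to the point x, -y, -z); pixel columns grow to the right and rows downward; lengths in m; the calibration is good to about 2 mm. A picture is of the moment at which its call begins. There is no depth.
- arm.hand_in(): hands the job in; it is judged then, once.
The state is a dict: "clock": time; "q": joint angles; "qd": joint speeds; "effort": joint torques, N m; "tcp_pos": TCP position; "orientation": TCP orientation; "contact_force": force on the tool from outside, world axes, zero at the start; "torque": the same for the moment, N m; "gripper_width": opening from 0.0 (shut) to 1.0 (fully open); "grip_force": force on a finger pad.
Only numpy, scipy, OpenCV 4.12 (cv2) and the standard library are available. Lean on these libraries where they do the work, as an engineer would, in place of code of your own. Each camera call takes 0.05 s, during which the arm holds its last target. There are 200 camera calls.

## Task

Put the two-stage air sampler together on its silver base, from the bottom up: the dish of red agar between the base's pins, the blue fine-hole stage over it, the dish of yellow agar between the pins of the blue stage, the gold coarse-hole stage over that, and the silver inlet cone on top, each part seated fully home on the one below. Keep the dishes upright throughout and leave the tape roll, the marker pen and the stacked dishes where they are.

Things in the scene. Friction and masses are not known exactly. Their poses are not given: they have to be found in the camera images.
- base_seat (a point): Silver base, fixed: foot 86 mm across, 7 mm high; body 61 mm across; brass barb at one side. Point: on the axis in its flat top, 26 mm above the worktop; z up. On the top six round-nosed pins, 4 mm thick, 8 mm high, on a 47 mm circle, and further in six pads 3 mm high. A dish between the pins rests on the pads (2 mm play all round); a skirt over the pins rests on the rim (orange ring).
- fine_stage_mid (a point): Blue stage with many fine holes, 61 mm across, 25 mm high, 0.12 kg. Point: on the axis half-way up, 12.5 mm above its lower rim; z up. Skirt open below, 54 mm bore, mouth flared to 59 mm, 20 mm deep: goes over the pins beneath with 1.5 mm play all round, clear of the dish there, and its rim rests on the flat top beneath. On its own flat top the same pins and pads as the base's.
- coarse_stage_mid (a point): Gold stage with few large holes; shape, size, point and axes as the blue stage. Its own pins take the cone.
- inlet_cone_neck (a point): Silver inlet cone, 46 mm high, 0.11 kg: skirt 61 mm across and 13 mm high (bore and mouth as the stages', 13 mm deep), then a cone narrowing to an upright round neck, 24 mm across, from 27 to 46 mm above the lower rim. Point: on the axis in the neck, 36 mm above the lower rim; hold it there. z up.
- dish_red_mid (a point): Open clear culture dish of dark red agar, 40 mm across, 14 mm high, foot tapered to 33 mm over the lowest 3.5 mm, 25 g. Point: its centre, 7 mm above its underside; z up. Seated, its underside is 3 mm above the flat top that carries it, and the pins, 5 mm of them, stand close round its foot: hold it by its top 6 mm so that the fingers clear them.
- dish_yellow_mid (a point): Open clear culture dish of bright yellow agar, 40 mm across, 14 mm high, foot tapered to 33 mm over the lowest 3.5 mm, 25 g. Point: its centre, 7 mm above its underside; z up. Seated, its underside is 3 mm above the flat top that carries it, and the pins, 5 mm of them, stand close round its foot: hold it by its top 6 mm so that the fingers clear them.
- tape_roll: Bystander: roll of green tape lying flat, 66 mm across, 19 mm high. Origin at the centre of its underside.
- marker_2: Bystander: marker pen, white with a black end, lying on the worktop, 132 mm long (along its x), 12 mm thick. Origin at the middle of its underside.
- petri_2: Bystander: the upper of two cream, lidded 66 mm culture dishes, stacked, 32 mm high in all. Origin at the centre of its own underside, 16 mm above the worktop.
Mind the look-alikes: they are no part of the job. Of the things that look like the part that bears fine_stage_mid, the largest one is meant. Leave any pink or turquoise look-alike of the part that bears inlet_cone_neck alone.

How it is judged:
At the end, for the whole second after the job is handed in: Red dish on the base's pads, blue stage on the base's rim, yellow dish on the blue stage's pads, gold stage on the blue stage, cone on the gold stage: each within 2 mm of seated height, 5 mm of the axis of the part carrying it, upright within 0.06 rad, released and at rest (z of dish_red_mid in the frame of base_seat between 0.008 and 0.012 m and horizontal distance between each of dish_red_mid, fine_stage_mid and base_seat below 0.005 m and angle between each of dish_red_mid, fine_stage_mid, dish_yellow_mid, coarse_stage_mid, inlet_cone_neck's own z axis and vertical below 0.06 rad and z of fine_stage_mid in the frame of base_seat between 0.0105 and 0.0145 m and z of dish_yellow_mid in the frame of fine_stage_mid between 0.0205 and 0.0245 m and horizontal distance between each of dish_yellow_mid, coarse_stage_mid and fine_stage_mid below 0.005 m and z of coarse_stage_mid in the frame of fine_stage_mid between 0.023 and 0.027 m and z of inlet_cone_neck in the frame of coarse_stage_mid between 0.0465 and 0.0505 m and horizontal distance between inlet_cone_neck and coarse_stage_mid below 0.005 m and linear speed of each of fine_stage, coarse_stage, inlet_cone, dish_red, dish_yellow below 0.02 m/s); the robot touches nothing.
It fails at once if a dish is tipped by more than 0.6 rad (angle between any of dish_red_mid, dish_yellow_mid's own z axis and vertical above 0.6 rad).
It fails at once if the tape roll, the marker pen or the stacked dishes are moved by more than 25 mm (distance of any of tape_roll, marker_2, petri_2 from where it was at the start of the episode above 0.025 m).
It also fails if it takes over 128 s, if anything falls off the work surface, if the arm or the gripper's body presses on something with over 40 N, if the wrist force passes 120 N, or if a joint passes its speed limit or range.

## Working session

There is one attempt and no reset: what is moved stays moved. The work goes in short steps, Python scripts to look and compute and a tool call to move; the robot and the scene stay as the last step left them, time stands still between calls to the robot, and variables do not carry over. Pictures are saved under pics/ and viewed, at most 17 in all, crops included, and the job is handed in when it is done.

Besides the shell and the picture viewer there is one more tool, called as name(argument=value, ...) on one line, values as JSON. send_rows: Moves the arm, as the interface text tells. Its arguments: {"type":"object","properties":{"moves":{"type":"array","items":{"type":"array","items":{"type":"number"}}},"hand":{"type":"number"}},"required":["moves"]}

```bash
mkdir -p pics
cat > h.py <<'E'
import numpy as np, cv2
from scipy.spatial.transform import Rotation as R
from workcell import status, eyes, arm
def snap(cam,name):
    s=eyes.snapshot(cam); cv2.imwrite(f'pics/{name}.png',s['pixels'][:,:,::-1])
    np.savez(f'pics/{name}.npz',**{k:np.array(v) for k,v in s.items()}); return s
def att(a):
    a=np.array(a,float)
    return a if a.shape==(3,3) else R.from_rotvec(a).as_matrix() if a.size==3 else R.from_quat(a).as_matrix()
def world(name,u,v,z):
    s=np.load(f'pics/{name}.npz'); K=s['camera_matrix']
    d=np.linalg.inv(K)@[u,v,1]; d=att(s['attitude'])@[d[0],-d[1],-d[2]]
    p=s['xyz']; return p+d*(z-p[2])/d[2]
def pix(name,P):
    s=np.load(f'pics/{name}.npz'); c=att(s['attitude']).T@(np.array(P)-s['xyz'])
    q=s['camera_matrix']@[c[0],-c[1],-c[2]]; return q[:2]/q[2]
E
python3 - <<'E'
from h import *
a=snap('top','top1');b=snap('scene','scene1')
for s in(a,b): print({k:v for k,v in s.items() if k!='pixels'})
print(status.get_state())
for n in('top1','scene1'):
    i=cv2.imread(f'pics/{n}.png'); cv2.imwrite(f'pics/{n}b.png',cv2.resize(i,(800,600),interpolation=cv2.INTER_CUBIC))
E
```

```text
{'camera_matrix': array([[492.55548422,   0.        , 256.86140611],
       [  0.        , 492.55548422, 188.24272367],
       [  0.        ,   0.        ,   1.        ]]), 'xyz': array([ 0.3555255 , -0.03821136,  1.74044234]), 'attitude': array([ 0.07354199, -0.10429523, -1.54368229])}
{'camera_matrix': array([[390.11104662,   0.        , 256.1154116 ],
       [  0.        , 390.11104662, 189.78078374],
       [  0.        ,   0.        ,   1.        ]]), 'xyz': array([-0.05777275,  0.45235374,  0.73310794]), 'attitude': array([ 0.4634931 , -0.95689723, -2.10917423])}
{'clock': 0.1, 'q': array([-0.85280872,  0.50176693, -0.42676307,  1.55133999,  0.22080221,
        1.13831707, -0.2103066 ]), 'qd': array([-0.00082418, -0.0012106 ,  0.00042504, -0.00145487, -0.00270282,
       -0.00157469, -0.00094617]), 'effort': array([-1.11484551e-02, -5.67863452e+01, -5.83834738e+00, -2.79913706e+01,
       -6.89173909e-02,  2.40323064e-02,  6.78275501e-05]), 'tcp_pos': array([0.28530788, 0.58332764, 0.22577238]), 'orientation': array([-7.08134723e-01, -3.06029087e+00,  2.71253610e-03]), 'contact_force': array([-0.35448919, -0.77868185,  0.18727673]), 'torque': array([ 0.02804947, -0.03651325, -0.02676791]), 'grip_force': 0.0, 'gripper_width': 0.999998787946917}
```

View pics/top1b.png

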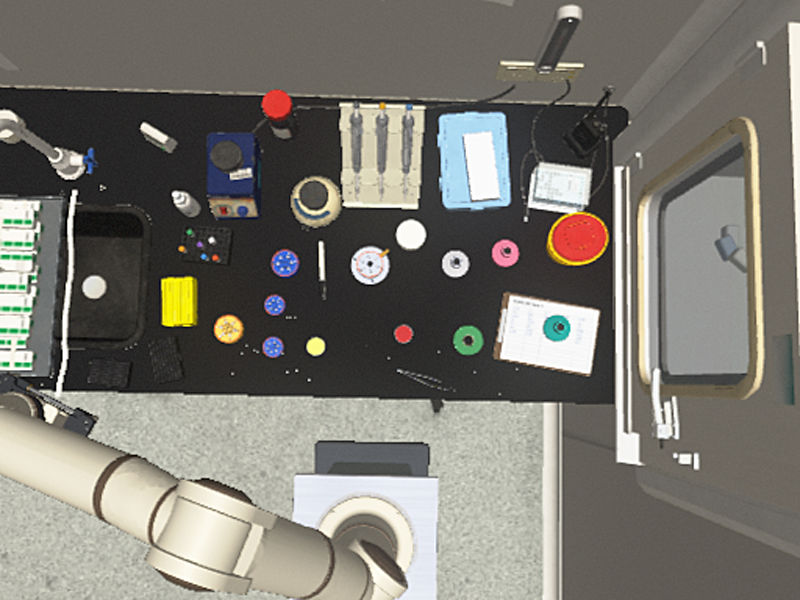

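View pics/scene1b.png

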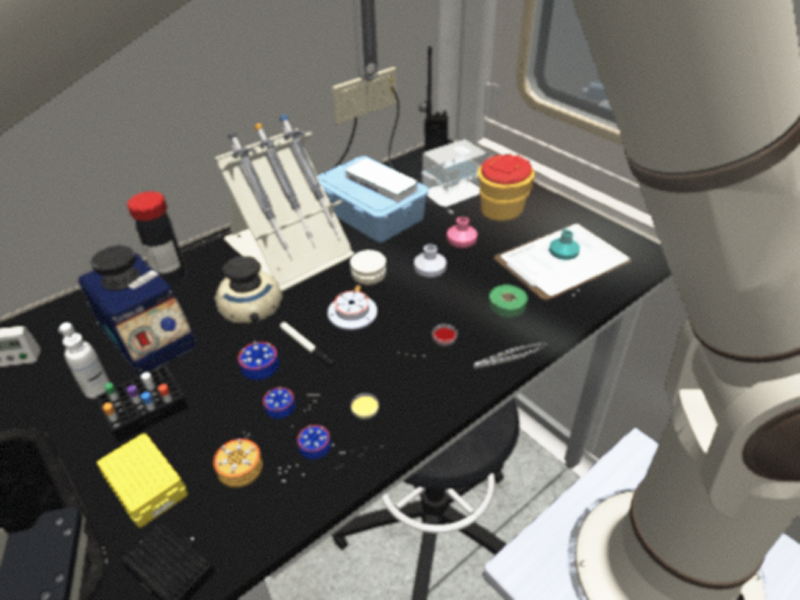

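The top picture (800x600 scale) shows the base at (370,264) and red and yellow dishes at (403,334) and (316,346). Gold is at (228,329) and the silver cone at (455,263). 
Look-alikes:
- **Blue stages:** (285,263), (274,304) and (273,346). The first is the largest, so it is the one.
- **Cones:** silver (455,263), pink (505,252) and turquoise (557,327). I choose silver.

Next I check this in one close crop and measure.

Run:
```python
from h import *
i=cv2.imread('pics/top1.png')
c=i[145:235,130:330]; cv2.imwrite('pics/c1.png',cv2.resize(c,(800,360),interpolation=cv2.INTER_CUBIC))
hsv=cv2.cvtColor(i,cv2.COLOR_BGR2HSV); V=(hsv[...,2]>60)
for n,(u,v),z,r in[('base',(370,264),.03,15),('blue',(285,263),.025,12),('s1',(274,304),.02,10),('s2',(273,346),.02,10),('gold',(228,329),.025,12),('cone',(455,263),.02,12),('red',(403,334),.014,9),('yel',(316,346),.014,9)]:
    u*=.64;v*=.64;m=np.zeros(V.shape,np.uint8);cv2.circle(m,(int(u),int(v)),r,1,-1)
    ys,xs=np.nonzero(V&(m>0)); cu,cv=xs.mean(),ys.mean()
    print(n,round(cu,1),round(cv,1),'w,h',np.ptp(xs)+1,np.ptp(ys)+1,world('top1',cu,cv,z).round(3))
```

```text
base 236.7 169.0 w,h 26 25 [0.617 0.003 0.03 ]
blue 182.0 168.0 w,h 19 19 [0.616 0.195 0.025]
s1 175.4 194.7 w,h 14 14 [0.522 0.215 0.02 ]
s2 174.3 221.7 w,h 17 14 [0.428 0.215 0.02 ]
gold 146.1 210.0 w,h 20 19 [0.465 0.313 0.025]
cone 291.1 168.4 w,h 18 18 [ 0.626 -0.189  0.02 ]
red 257.8 213.2 w,h 13 13 [ 0.465 -0.075  0.014]
yel 201.7 221.1 w,h 13 13 [0.432 0.12  0.014]
```

View pics/c1.png

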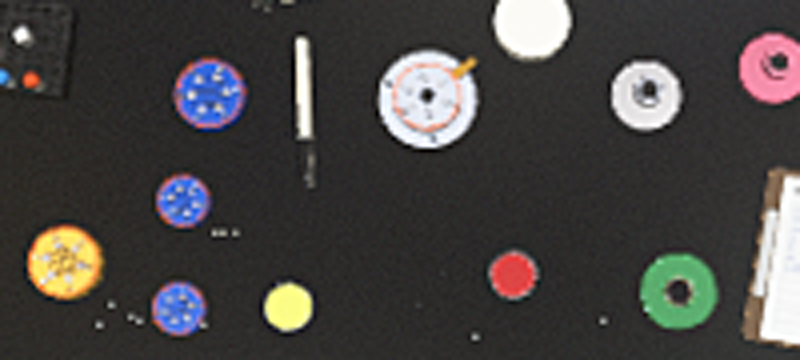

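The crop confirms it. The large blue stage is at crop (210,93), the smaller ones are at (183,200) and (179,307), the silver cone is at (647,95), and the base's barb points up and right. I'm moving towards the red dish and turning the tool so that its y lies along world y.

send_rows(moves=[[-20, -23, 0, 0, 0, -0.4546], [-20, -23, 0, 0, 0, -0.4546], [-20, -23, 0, 0, 0, -0.4546], [-20, -23, 0, 0, 0, -0.4546], [-20, -23, 0, 0, 0, -0.4546]], hand=0.8)

```text
clock: 0.72
tcp_pos: [0.3644, 0.2867, 0.2264]
orientation: [-0.002, -3.141, 0.001]
contact_force: [0.8, -1.3, -0.0]
gripper_width: 0.798
grip_force: 0.0
```

send_rows(moves=[[-10, -30, 0, 0, 0, 0], [-10, -30, 0, 0, 0, 0], [-10, -30, 0, 0, 0, 0], [-10, -30, 0, 0, 0, 0], [-10, -30, 0, 0, 0, 0]])

```text
clock: 1.35
tcp_pos: [0.4631, -0.009, 0.2268]
orientation: [0.0, 3.141, -0.0]
contact_force: [0.8, 1.1, -0.7]
gripper_width: 0.801
grip_force: 0.0
```

send_rows(moves=[[0, -6, 5, 0, 0, 0], [0, -6.2, 5, 0, 0, 0], [0, -6.2, 5, 0, 0, 0], [0, -6.2, 5, 0, 0, 0]])

```text
clock: 1.85
tcp_pos: [0.4636, -0.0671, 0.1775]
orientation: [-0.004, 3.14, 0.001]
contact_force: [0.0, 0.0, 0.2]
gripper_width: 0.8
grip_force: 0.0
```

Run:
```python
from h import *
s=snap('wrist','w1'); print(s['xyz'],att(s['attitude']).round(3),s['camera_matrix'][0]); st=status.get_state(); print(st['tcp_pos'],st['orientation'],st['q'])
print(pix('w1',[.465,-.075,.014]))
```

```text
[ 0.38482319 -0.06707212  0.33622898] [[-0.003 -0.956 -0.294]
 [ 1.    -0.003 -0.001]
 [ 0.    -0.294  0.956]] [265.90287743   0.         258.44508684]
[ 0.46379178 -0.06707115  0.17764581] [-4.37794224e-03  3.13987666e+00  8.52083797e-04] [ 0.2174151   0.21261905 -0.1463749   2.04926519  0.03905304  0.8806221
  1.62305522]
[251.87437559 180.05881099]
```

View pics/w1.png

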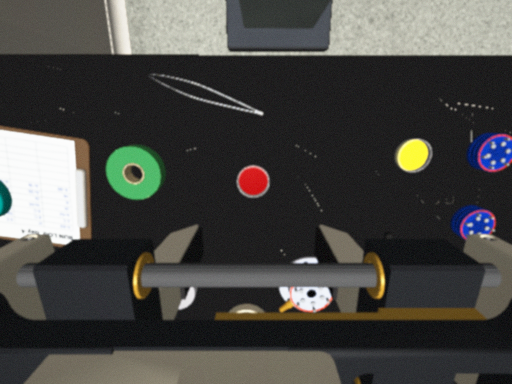

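The wrist view shows the red dish at (253,181), the tape at (134,172), the yellow dish at (414,155) and the base at about (310,290). I refine the centres from this view and a lower one.

```bash
cat >> h.py <<'E'
COL={'red':((0,130,70),(8,255,255)),'yel':((24,130,90),(36,255,255)),'blue':((105,110,50),(130,255,255)),'gold':((10,110,80),(26,255,255))}
def find(name,col,near,z,rad=60):
    "ellipse-centre of the colour blob nearest to pixel 'near', mapped to height z"
    i=cv2.imread(f'pics/{name}.png'); m=cv2.inRange(cv2.cvtColor(i,cv2.COLOR_BGR2HSV),*map(np.array,COL[col]))
    w=np.zeros_like(m); cv2.circle(w,tuple(int(round(a)) for a in near),rad,255,-1); m&=w
    cs=[c for c in cv2.findContours(m,cv2.RETR_EXTERNAL,cv2.CHAIN_APPROX_NONE)[0] if len(c)>15]
    c=cv2.convexHull(np.vstack(cs)); 
    b=c.reshape(-1,2); W=np.array([world(name,u,v,z)[:2] for u,v in b]); (cx,cy),r=cv2.minEnclosingCircle((W*1000).astype(np.float32))
    return np.round([cx/1000,cy/1000,r/1000],4), cv2.minAreaRect(c)[0]
E
python3 - <<'E'
from h import *
print(find('w1','red',(253,181),.010,25),find('w1','yel',(414,155),.010,30))
E
```

```text
(array([ 0.4671, -0.074 ,  0.0181]), (253.0, 181.0)) (array([0.434 , 0.1231, 0.0183]), (413.50006103515625, 155.0))
```

send_rows(moves=[[-0.1, -0.7, 6, 0, 0, 0], [-0.1, -0.7, 9, 0, 0, 0], [-0.1, -0.7, 9, 0, 0, 0]])

```text
clock: 2.28
tcp_pos: [0.4626, -0.0743, 0.0856]
orientation: [0.004, -3.138, -0.002]
contact_force: [-0.3, -0.6, -0.2]
gripper_width: 0.799
grip_force: 0.0
```

Run:
```python
from h import *
snap('wrist','w2'); p=pix('w2',[.465,-.075,.014]);print(p,find('w2','red',p,.010,45)); print(status.get_state()['tcp_pos'])
i=cv2.imread('pics/w2.png'); cv2.imwrite('pics/w2b.png',i[60:330,130:390])
```

```text
[257.28520764 205.6648239 ] (array([ 0.4677, -0.0737,  0.0181]), (259.0, 206.5))
[ 0.46406014 -0.07460452  0.08702618]
```

View pics/w2b.png

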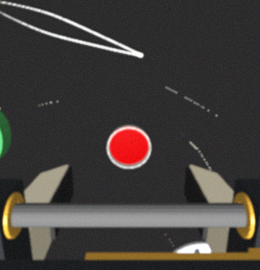

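send_rows(moves=[[-0.35, 0.08, 5, 0, 0, 0], [-0.35, 0.08, 7.4, 0, 0, 0], [-0.35, 0.08, 7.8, 0, 0, 0], [-0.35, 0.08, 7.8, 0, 0, 0]], hand=0.65)

```text
clock: 2.82
tcp_pos: [0.4689, -0.075, 0.0102]
orientation: [-0.001, 3.139, -0.0]
contact_force: [0.4, 0.8, 0.3]
gripper_width: 0.649
grip_force: 0.0
```

send_rows(moves=[[0, 0, 0, 0, 0, 0], [0, 0, 0, 0, 0, 0], [0, 0, 0, 0, 0, 0], [0, 0, 0, 0, 0, 0]], hand=0.0)

```text
clock: 3.32
tcp_pos: [0.4681, -0.0753, 0.0095]
orientation: [0.0, 3.14, -0.0]
contact_force: [-0.7, -0.1, 7.4]
gripper_width: 0.416
grip_force: 30.0
```

send_rows(moves=[[0, 0, 0, 0, 0, 0], [0, 0, 0, 0, 0, 0], [0, 0, 0, 0, 0, -0.18], [0, 0, 0, 0, 0, -0.36], [0, 0, 0, 0, 0, -0.54]], hand=0.65)

```text
clock: 3.95
tcp_pos: [0.4671, -0.0752, 0.0085]
orientation: [0.847, -3.025, -0.0]
contact_force: [-0.7, -0.4, -0.4]
gripper_width: 0.649
grip_force: 0.0
```

Run:
```python
from h import *
s=status.get_state(); print(s['tcp_pos'],s['q'],s['gripper_width'],s['contact_force'])
```

```text
[ 0.46714891 -0.0751804   0.0085242 ] [ 0.30894369  0.52807353 -0.24458868  2.1249208   0.25007848  0.51559474
  1.99450451] 0.6494180095434912 [-0.68865716 -0.44561897 -0.37286949]
```

send_rows(moves=[[0, 0, 0, 0, 0, 0.18], [0, 0, 0, 0, 0, 0.36], [0, 0, 0, 0, 0, 0.54], [0, 0, 0, 0, 0, 0.72], [0, 0, 0, 0, 0, 0.9]])

```text
clock: 4.58
tcp_pos: [0.4672, -0.0752, 0.0085]
orientation: [-0.572, -3.089, -0.0]
contact_force: [-0.3, 0.7, -0.3]
gripper_width: 0.654
grip_force: 0.0
```

send_rows(moves=[[0, 0, 0, 0, 0, 0.18], [0, 0, 0, 0, 0, 0.36], [0, 0, 0, 0, 0, 0.54], [0, 0, 0, 0, 0, 0.72], [0, 0, 0, 0, 0, 0.9]])

```text
clock: 5.2
tcp_pos: [0.4671, -0.0751, 0.0085]
orientation: [-1.858, -2.532, 0.0]
contact_force: [-0.4, -0.0, -0.4]
gripper_width: 0.648
grip_force: 0.0
```

send_rows(moves=[[0, 0, 0, 0, 0, 0.18], [0, 0, 0, 0, 0, 0.31], [0, 0, 0, 0, 0, 0.31], [0, 0, 0, 0, 0, 0.31]])

```text
clock: 5.7
tcp_pos: [0.4673, -0.0751, 0.0086]
orientation: [-2.218, -2.225, 0.0]
contact_force: [-0.6, 0.3, 0.5]
gripper_width: 0.651
grip_force: 0.0
```

send_rows(moves=[[0, 0, 0, 0, 0, 0], [0, 0, 0, 0, 0, 0], [0, 0, 0, 0, 0, 0], [0, 0, 0, 0, 0, 0]], hand=0.0)

```text
clock: 6.2
tcp_pos: [0.4674, -0.0753, 0.0087]
orientation: [2.221, 2.222, 0.0]
contact_force: [-1.0, -1.0, -0.0]
gripper_width: 0.416
grip_force: 30.0
```

Run:
```python
from h import *
s=status.get_state(); print(s['tcp_pos'],R.from_rotvec(s['orientation']).as_matrix().round(3),s['q'],s['gripper_width'],s['contact_force'])
```

```text
[ 0.46739794 -0.07529104  0.00871935] [[-0.001  1.     0.   ]
 [ 1.     0.001  0.   ]
 [ 0.     0.    -1.   ]] [-0.14382724  0.53317639  0.2948074   2.13986967 -0.30852788  0.50791921
  0.38422983] 0.41565045472898565 [-1.00409118 -1.03032798 -0.00963704]
```

send_rows(moves=[[0, 0, -4, 0, 0, 0], [2, 3, -9, 0, 0, 0], [5, 9, -10, 0, 0, 0], [7.8, 15, -10, 0, 0, 0], [7.8, 15, -10, 0, 0, 0]])

```text
clock: 6.82
tcp_pos: [0.6211, 0.0068, 0.1089]
orientation: [2.214, 2.227, 0.005]
contact_force: [-0.9, 0.1, -0.7]
gripper_width: 0.416
grip_force: 30.0
```

send_rows(moves=[[0, 0, 0, 0, 0, 0], [0, 0, 0, 0, 0, 0]])

```text
clock: 7.08
tcp_pos: [0.6156, 0.0014, 0.1082]
orientation: [-2.222, -2.219, 0.003]
contact_force: [0.4, -0.0, 0.2]
gripper_width: 0.415
grip_force: 30.0
```

Run:
```python
from h import *
snap('wrist','w3'); print(status.get_state()['tcp_pos'],pix('w3',[.617,.003,.026]),pix('w3',[.617,.033,.026]))
cv2.imwrite('pics/w3b.png',cv2.resize(cv2.imread('pics/w3.png')[80:300,120:400],None,fx=2.7,fy=2.7,interpolation=cv2.INTER_CUBIC))
```

```text
[0.61572286 0.00145596 0.10839162] [259.26936112 198.74164439] [259.27742879 167.72170425]
```

View pics/w3b.png

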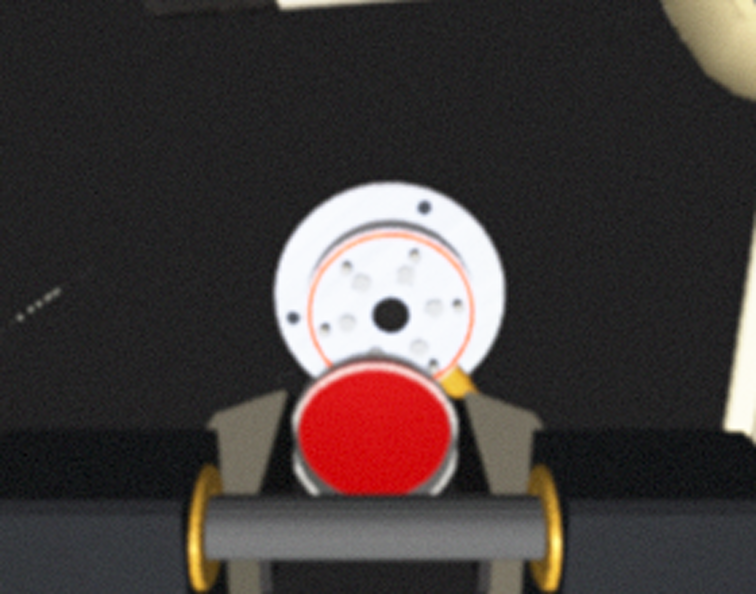

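Run:
```python
from h import *
w=lambda u,v,z:world('w3',120+u/2.7,80+v/2.7,z).round(4)
print('hole',w(390,315,.026),'ring L/R',w(307.5,312,.026),w(474,312,.026),'top',w(390,233,.026),'foot L/R',w(274,293,.007),w(505,293,.007))
print('dish agar L/R',w(299,432,.12),w(452,432,.12),'pred dish centre',(pix('w3',[.6157,.00146,.108+.0015])-[120,80])*2.7)
b=np.load('pics/w3.npz');print(att(b['attitude']).round(4),b['xyz'])
```

```text
hole [0.6219 0.0051 0.026 ] ring L/R [0.5929 0.0062 0.026 ] [0.6514 0.0062 0.026 ] top [0.6217 0.0343 0.026 ] foot L/R [0.5786 0.0077 0.007 ] [0.6655 0.0077 0.007 ]
dish agar L/R [0.5995 0.0071 0.12  ] [0.6341 0.0071 0.12  ] pred dish centre [370.75838466 433.20663722]
[[ 1.000e+00 -2.000e-04  2.800e-03]
 [-7.000e-04  9.557e-01  2.945e-01]
 [-2.700e-03 -2.945e-01  9.556e-01]] [0.61691447 0.08141148 0.26700462]
```

send_rows(moves=[[0.2, 0.3, 3, 0, 0, 0], [0.2, 0.3, 5.5, 0, 0, 0], [0.2, 0.3, 5.5, 0, 0, 0], [0.2, 0.3, 5.5, 0, 0, 0], [0.2, 0.3, 5.5, 0, 0, 0]])

```text
clock: 7.75
tcp_pos: [0.6213, 0.0046, 0.0552]
orientation: [2.22, 2.221, 0.003]
contact_force: [-0.1, 0.1, -0.7]
gripper_width: 0.414
grip_force: 30.0
```

Run:
```python
from h import *
snap('wrist','w4'); print(status.get_state()['tcp_pos']); print((pix('w4',[.6204,.0047,.026])-[130,110])*3)
cv2.imwrite('pics/w4b.png',cv2.resize(cv2.imread('pics/w4.png')[110:300,130:390],None,fx=3,fy=3,interpolation=cv2.INTER_CUBIC))
```

```text
[0.62123861 0.00474063 0.05505833]
[378.40837107 336.20988748]
```

View pics/w4b.png

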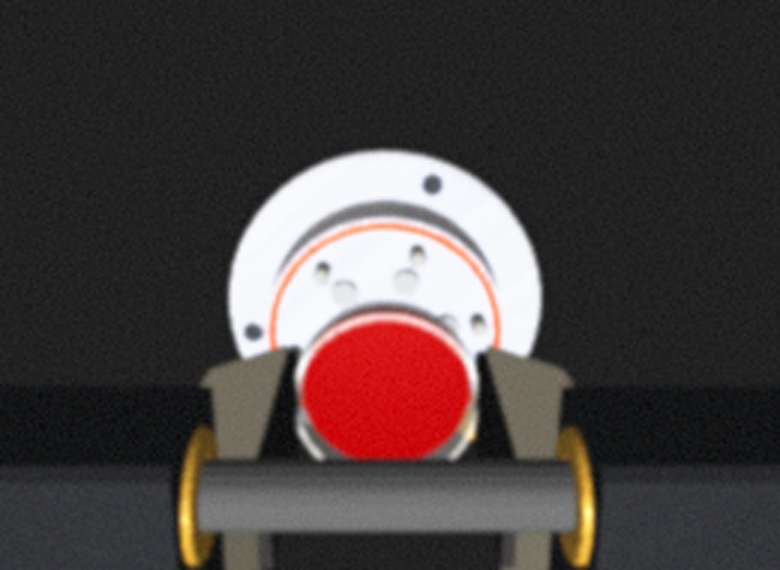

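Run:
```python
from h import *
w=lambda u,v,z:world('w4',130+u/3,110+v/3,z).round(4)
print(w(385,225,.026),w(385,150,.007),w(270,332,.026),w(500,332,.026))
z=.055-.0085  # dish underside
print('dish rim top',w(386,311,z+.014),w(386,315,z+.014),w(301,390,z+.01),w(471,390,z+.01),w(386,320,z+.01))
```

```text
[0.6221 0.034  0.026 ] [0.6221 0.0492 0.007 ] [0.5928 0.0059 0.026 ] [0.6513 0.0059 0.026 ]
dish rim top [0.6222 0.0249 0.0605] [0.6222 0.0241 0.0605] [0.6037 0.005  0.0565] [0.6408 0.005  0.0565] [0.6222 0.0213 0.0565]
```

The ring centre (crop u≈385) and the dish centre (u≈386) line up, and y agrees within 1 mm, so I'm lowering.

send_rows(moves=[[0.03, 0, 0.8, 0, 0, 0], [0.03, 0, 1.3, 0, 0, 0], [0.03, 0, 1.65, 0, 0, 0], [0.03, 0, 1.7, 0, 0, 0], [0.03, 0, 1.7, 0, 0, 0]])

```text
clock: 8.43
tcp_pos: [0.6199, 0.0053, 0.0376]
orientation: [-2.22, -2.221, 0.0]
contact_force: [-5.2, 0.9, 10.3]
gripper_width: 0.417
grip_force: 30.0
```

Run:
```python
from h import *
s=status.get_state(); print(s['tcp_pos'],s['contact_force'],s['torque'])
```

```text
[0.61993311 0.0052736  0.03759237] [-5.2467234   0.88182098 10.2830917 ] [-3.26589202e-02  1.03074702e+00 -8.29508570e-04]
```

send_rows(moves=[[0, 0, 0, 0, 0, 0], [0, 0, 0, 0, 0, 0], [0, 0, -3, 0, 0, 0], [0, 0, -7, 0, 0, 0], [0, 0, -10, 0, 0, 0]], hand=0.6)

```text
clock: 9.05
tcp_pos: [0.6208, 0.0051, 0.1379]
orientation: [2.22, 2.222, 0.001]
contact_force: [0.7, 0.4, -0.2]
gripper_width: 0.597
grip_force: 0.0
```

Run:
```python
from h import *
snap('wrist','w5'); p=pix('w5',[.62,.005,.04]);print(status.get_state()['tcp_pos'],status.get_state()['q'],p,find('w5','red',p,.039,40))
x,y=int(p[0]),int(p[1]);cv2.imwrite('pics/w5b.png',cv2.resize(cv2.imread('pics/w5.png')[y-50:y+50,x-60:x+60],None,fx=5,fy=5,interpolation=cv2.INTER_CUBIC))
```

```text
[0.62320372 0.00499412 0.14197402] [-0.32813416  0.52780329  0.37296745  1.72287964 -0.23201743  0.92782466
  0.13767278] [256.81709753 195.50916419] (array([0.6205, 0.0052, 0.0176]), (257.7500305175781, 194.75001525878906))
```

View pics/w5b.png

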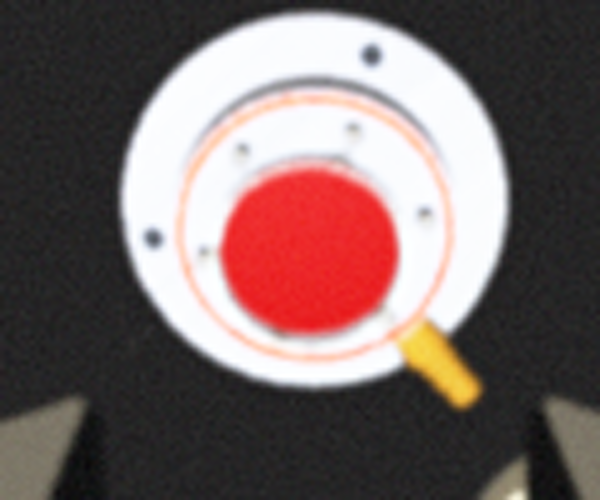

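send_rows(moves=[[5, -0.2, 0, 0, 0, -0.18], [10, -0.3, 0, 0, 0, -0.36], [15, -0.3, 0, 0, 0, -0.54], [19, -0.3, 0, 0, 0, -0.72], [19, -0.3, 0, 0, 0, -0.9]], hand=0.85)

```text
clock: 9.72
tcp_pos: [0.6159, 0.2015, 0.136]
orientation: [-1.013, -2.972, -0.004]
contact_force: [0.6, -1.1, 0.9]
gripper_width: 0.851
grip_force: 0.0
```

send_rows(moves=[[0, 0, 0, 0, 0, -0.18], [0, 0, 0, 0, 0, -0.36], [0, 0, 0, 0, 0, -0.54], [0, 0, 0, 0, 0, -0.671], [0, 0, 0, 0, 0, -0.671]])

```text
clock: 10.35
tcp_pos: [0.6171, 0.1949, 0.1361]
orientation: [-0.001, -3.141, -0.0]
contact_force: [-0.4, -1.0, 0.4]
gripper_width: 0.849
grip_force: 0.0
```

Run:
```python
from h import *
snap('wrist','w6'); p=pix('w6',[.618,.195,.025]);s=status.get_state();print(s['tcp_pos'],s['orientation'],s['q'],p,find('w6','blue',p,.025,45))
x,y=int(p[0]),int(p[1]);cv2.imwrite('pics/w6b.png',cv2.resize(cv2.imread('pics/w6.png')[y-60:y+80,x-120:x+120],None,fx=3,fy=3,interpolation=cv2.INTER_CUBIC));print(x,y)
```

```text
[0.61710619 0.19498036 0.13619778] [-3.47144745e-03 -3.14091472e+00 -1.23831827e-04] [-0.33061196  0.55418598 -0.02308258  1.64447062  0.01462181  0.94371369
  1.2097576 ] [258.27579184 191.78717571] (array([0.6139, 0.1974, 0.031 ]), (260.0, 187.0))
258 191
```

View pics/w6b.png

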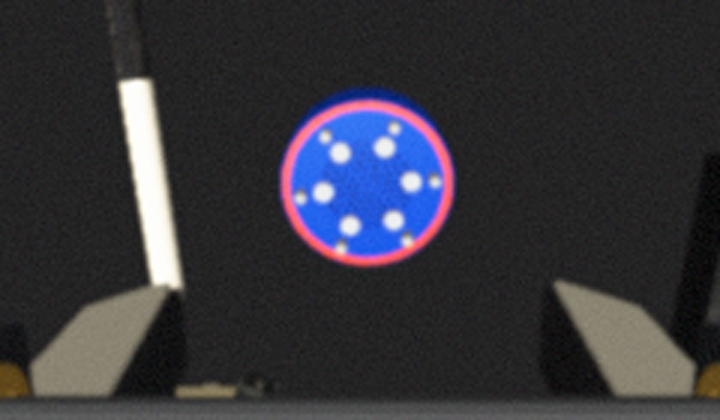

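send_rows(moves=[[-0.1, 0.1, 5, 0, 0, 0], [-0.1, 0.1, 10, 0, 0, 0], [-0.1, 0.1, 12.7, 0, 0, 0], [-0.1, 0.1, 13.2, 0, 0, 0], [-0.1, 0.1, 13.2, 0, 0, 0]], hand=0.78)

```text
clock: 11.02
tcp_pos: [0.6187, 0.1964, 0.0051]
orientation: [0.0, 3.141, 0.0]
contact_force: [0.3, -0.3, 0.6]
gripper_width: 0.782
grip_force: 0.0
```

send_rows(moves=[[0, 0, 0, 0, 0, 0], [0, 0, 0, 0, 0, 0], [0, 0, 0, 0, 0, 0], [0, 0, 0, 0, 0, 0]], hand=0.0)

```text
clock: 11.52
tcp_pos: [0.6196, 0.1967, 0.0064]
orientation: [-0.001, 3.139, 0.002]
contact_force: [-0.7, -0.4, 5.7]
gripper_width: 0.666
grip_force: 30.0
```

Run:
```python
from h import *
snap('wrist','w7');s=status.get_state();print(s['tcp_pos'],s['orientation'],s['contact_force'],s['gripper_width'])
```

```text
[0.61962905 0.19666074 0.00638261] [-9.24363860e-04  3.13883658e+00  1.63844455e-03] [ 0.04729893 -0.19059497  7.02221282] 0.6686760939040697
```

send_rows(moves=[[0, 0, -5, 0, 0, 0], [0, -2, -8.5, 0, 0, 0], [0, -8, -8.5, 0, 0, 0], [-0.1, -14, -8.5, 0, 0, 0], [-0.1, -19.15, -8.5, 0, 0, 0]])

```text
clock: 12.2
tcp_pos: [0.6188, 0.0018, 0.0898]
orientation: [-0.001, -3.141, 0.001]
contact_force: [0.9, -0.3, -1.8]
gripper_width: 0.669
grip_force: 30.0
```

send_rows(moves=[[0, 0, 2, 0, 0, 0], [0, 0, 2, 0, 0, 0], [0, 0, 2, 0, 0, 0]])

```text
clock: 12.58
tcp_pos: [0.6192, 0.007, 0.0696]
orientation: [0.006, -3.141, -0.002]
contact_force: [0.3, 0.7, -0.8]
gripper_width: 0.67
grip_force: 30.0
```

Run:
```python
from h import *
snap('wrist','w8');s=status.get_state();print(s['tcp_pos'],s['orientation'],s['gripper_width'])
p=pix('w8',[.62,.005,.026]);print(p);x,y=int(p[0]),int(p[1])
cv2.imwrite('pics/w8b.png',cv2.resize(cv2.imread('pics/w8.png')[110:300,130:390],None,fx=3,fy=3,interpolation=cv2.INTER_CUBIC))
```

```text
[0.61956282 0.00700874 0.06995679] [-5.90994468e-03  3.14140295e+00  1.67144936e-03] 0.6668994308899091
[255.56139849 215.03039793]
```

View pics/w8b.png

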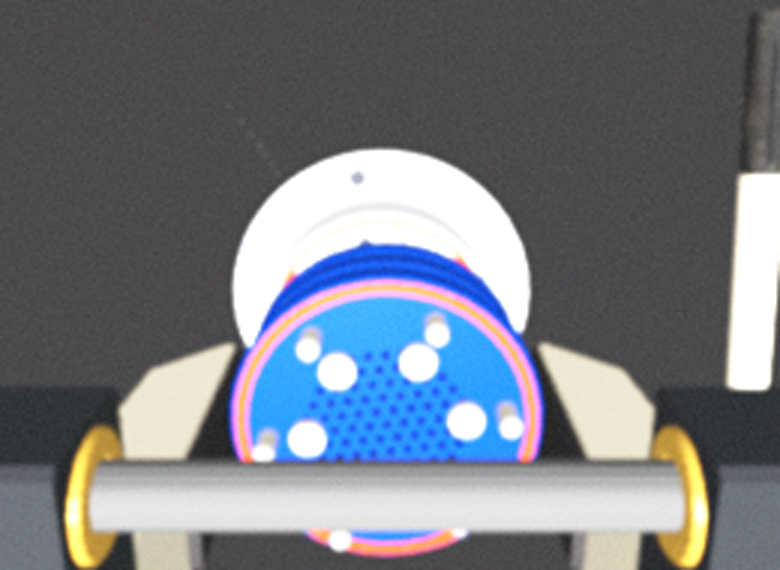

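Run:
```python
from h import *
w=lambda u,v,z:world('w8',130+u/3,110+v/3,z).round(4)
print(w(387,283,.0886)[:2]+[.0305,0],w(381,149,.007)[:2]+[.043,0], w(387,555,.0886)[:2]-[.0305,0])
print(w(232,410,.0886),w(543,410,.0886))
s=status.get_state();print(s['clock'],s['tcp_pos'],s['q'])
```

```text
[0.6196 0.0075] [0.6208 0.006 ] [0.6182 0.0078]
[ 0.6154 -0.0226  0.0886] [0.6152 0.0381 0.0886]
12.625 [0.61956282 0.00700874 0.06995679] [-0.0469987   0.59708704 -0.00941764  1.75346883  0.00596673  0.79082659
  1.51557696]
```

send_rows(moves=[[-0.15, 0, 2, 0, 0, 0], [-0.15, 0, 2.4, 0, 0, 0], [-0.15, 0, 2.4, 0, 0, 0], [-0.15, 0, 2.4, 0, 0, 0]])

```text
clock: 13.12
tcp_pos: [0.621, 0.0047, 0.0458]
orientation: [-0.001, 3.141, -0.0]
contact_force: [1.1, 0.4, -1.4]
gripper_width: 0.666
grip_force: 30.0
```

Settled at y=.0047, which is on the axis. Lowering to seat.

send_rows(moves=[[0, 0, 0.5, 0, 0, 0], [0, 0, 0.9, 0, 0, 0], [0, 0, 1.2, 0, 0, 0], [0, 0, 1.4, 0, 0, 0], [0, 0, 1.5, 0, 0, 0]])

```text
clock: 13.75
tcp_pos: [0.621, 0.0047, 0.0321]
orientation: [0.001, -3.141, -0.0]
contact_force: [-6.0, 0.5, 14.8]
gripper_width: 0.667
grip_force: 30.0
```

send_rows(moves=[[0, 0, 0, 0, 0, 0], [0, 0, 0, 0, 0, 0]])

```text
clock: 14.0
tcp_pos: [0.621, 0.0047, 0.0322]
orientation: [-0.001, 3.141, 0.0]
contact_force: [-4.3, -0.1, 9.7]
gripper_width: 0.671
grip_force: 30.0
```

send_rows(moves=[[0, 0, 0, 0, 0, 0], [0, 0, 0, 0, 0, 0], [0, 0, -4, 0, 0, 0], [0, 0, -9, 0, 0, 0], [4, 3, -9, 0, 0, 0]], hand=0.8)

```text
clock: 14.62
tcp_pos: [0.587, 0.0321, 0.1254]
orientation: [0.007, 3.13, -0.001]
contact_force: [0.3, 1.5, -0.2]
gripper_width: 0.799
grip_force: 0.0
```

send_rows(moves=[[5, 3, 0, 0, 0, 0], [10, 6, 0, 0, 0, 0], [14.7, 8.7, 0, 0, 0, 0], [14.7, 8.7, 3, 0, 0, 0], [14.7, 8.7, 3, 0, 0, 0]])

```text
clock: 15.25
tcp_pos: [0.4321, 0.1214, 0.0896]
orientation: [0.003, -3.138, 0.002]
contact_force: [-0.7, -0.4, 0.4]
gripper_width: 0.799
grip_force: 0.0
```

send_rows(moves=[[0, 0, 0, 0, 0, 0], [0, 0, 0, 0, 0, 0]], hand=0.65)

```text
clock: 15.5
tcp_pos: [0.435, 0.1213, 0.0914]
orientation: [0.001, 3.14, 0.001]
contact_force: [-1.2, -0.2, 1.5]
gripper_width: 0.661
grip_force: 0.0
```

Run:
```python
from h import *
snap('wrist','w9');s=status.get_state();print(s['tcp_pos'],s['orientation'],s['q'])
p=pix('w9',[.434,.1215,.01]);print(p,find('w9','yel',p,.010,50))
snap('scene','s2');p=pix('s2',[.62,.005,.04]);print(p)
x,y=int(p[0]),int(p[1]);A=cv2.resize(cv2.imread('pics/s2.png')[y-40:y+40,x-50:x+50],(400,320),interpolation=cv2.INTER_CUBIC)
B=cv2.resize(cv2.imread('pics/w9.png')[100:260,160:360],(400,320));cv2.imwrite('pics/m9.png',np.hstack([A,B]))
```

```text
[0.43489095 0.12131277 0.09137571] [6.07721862e-04 3.14026556e+00 6.00173864e-04] [-0.28063589  0.3239332  -0.05843459  2.15397037  0.03033004  0.66304832
  1.21049075]
[258.37552913 198.50549764] (array([0.4354, 0.1221, 0.0177]), (259.0, 199.5))
[224.85828947 189.3727052 ]
```

View pics/m9.png

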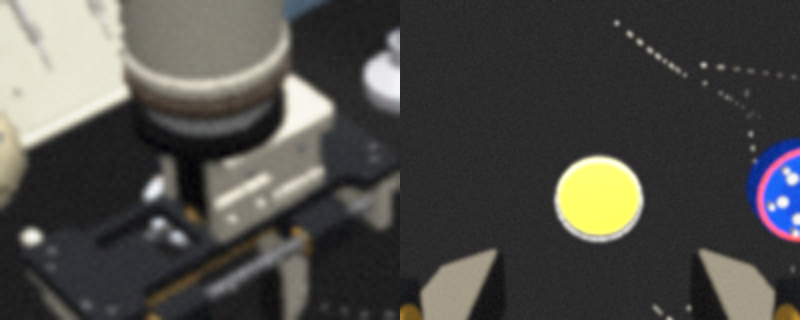

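send_rows(moves=[[0, -0.07, 5, 0, 0, 0], [0, -0.07, 7.8, 0, 0, 0], [0, -0.07, 8.25, 0, 0, 0], [0, -0.07, 8.25, 0, 0, 0], [0, -0.07, 8.25, 0, 0, 0]])

```text
clock: 16.23
tcp_pos: [0.435, 0.1212, 0.0094]
orientation: [-0.001, 3.139, 0.001]
contact_force: [-0.6, -0.3, 0.4]
gripper_width: 0.651
grip_force: 0.0
```

send_rows(moves=[[0, 0, 0, 0, 0, 0], [0, 0, 0, 0, 0, 0], [0, 0, 0, 0, 0, 0], [0, 0, 0, 0, 0, 0]], hand=0.0)

```text
clock: 16.73
tcp_pos: [0.4341, 0.1209, 0.0086]
orientation: [-0.001, 3.141, 0.0]
contact_force: [-0.3, -0.3, 6.9]
gripper_width: 0.412
grip_force: 30.0
```

Run:
```python
from h import *
s=status.get_state();print(s['tcp_pos'],s['contact_force'],s['gripper_width'])
```

```text
[0.43411525 0.12094331 0.00859437] [-0.32951495 -0.33770467  6.85817854] 0.41217713955828805
```

send_rows(moves=[[0, 0, -5, 0, 0, 0], [0, 0, -10.5, 0, 0, 0], [-5, -3, -11, 0, 0, 0], [-10, -6, -11, 0, 0, 0], [-14, -9, -11, 0, 0, 0]])

```text
clock: 17.35
tcp_pos: [0.5758, 0.03, 0.1186]
orientation: [-0.002, 3.14, 0.0]
contact_force: [0.7, 0.1, -0.1]
gripper_width: 0.418
grip_force: 30.0
```

send_rows(moves=[[-3, -1.6, 0, 0, 0, 0], [-4.65, -2.62, 0, 0, 0, 0], [-4.65, -2.62, 2, 0, 0, 0], [-4.65, -2.62, 2, 0, 0, 0], [-4.65, -2.62, 2, 0, 0, 0]])

```text
clock: 17.98
tcp_pos: [0.6189, 0.0059, 0.0974]
orientation: [0.004, -3.139, -0.001]
contact_force: [-0.8, 0.3, 0.9]
gripper_width: 0.416
grip_force: 30.0
```

send_rows(moves=[[0, 0, 0, 0, 0, 0], [0, 0, 0, 0, 0, 0]])

```text
clock: 18.23
tcp_pos: [0.6205, 0.0052, 0.0988]
orientation: [-0.002, 3.141, 0.0]
contact_force: [-0.2, 0.5, 0.3]
gripper_width: 0.418
grip_force: 30.0
```

Run:
```python
from h import *
snap('wrist','w10');s=status.get_state();print(s['tcp_pos'],s['orientation'],s['gripper_width'])
cv2.imwrite('pics/w10b.png',cv2.resize(cv2.imread('pics/w10.png')[110:300,130:390],None,fx=3,fy=3,interpolation=cv2.INTER_CUBIC))
```

```text
[0.62056408 0.00503083 0.09873714] [-1.81966887e-03  3.14079752e+00  1.49347483e-04] 0.4183145752247715
```

View pics/w10b.png

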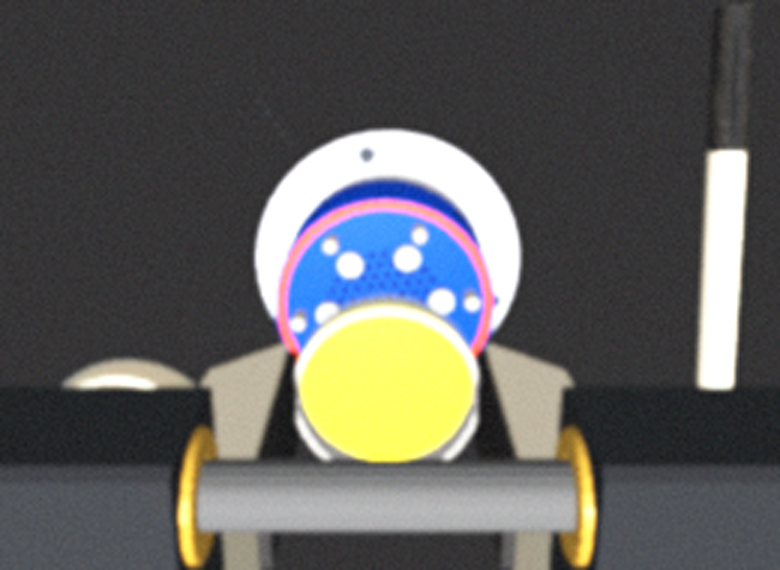

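Run:
```python
from h import *
w=lambda u,v,z:world('w10',130+u/3,110+v/3,z).round(4)
print(w(386,199,.051)[:2]+[.0305,0],w(388,129,.007)[:2]+[.043,0], 'dish',w(387,302,.0987-.0085+.014)[:2]+[.02,0])
```

```text
[0.6206 0.0055] [0.6208 0.0062] dish [0.6193 0.0058]
```

send_rows(moves=[[-0.06, 0, 1.8, 0, 0, 0], [-0.06, 0, 2.6, 0, 0, 0], [-0.06, 0, 3.1, 0, 0, 0], [-0.06, 0, 3.5, 0, 0, 0], [-0.06, 0, 3.65, 0, 0, 0]])

```text
clock: 18.9
tcp_pos: [0.621, 0.0048, 0.0623]
orientation: [0.001, -3.141, -0.0]
contact_force: [-4.5, -0.7, 11.5]
gripper_width: 0.413
grip_force: 30.0
```

send_rows(moves=[[0, 0, 0, 0, 0, 0], [0, 0, 0, 0, 0, 0]])

```text
clock: 19.15
tcp_pos: [0.621, 0.0048, 0.0624]
orientation: [-0.001, 3.142, 0.0]
contact_force: [-3.2, -0.6, 6.1]
gripper_width: 0.414
grip_force: 30.0
```

send_rows(moves=[[0, 0, 0, 0, 0, 0], [0, 0, 0, 0, 0, 0], [0, 0, -4, 0, 0, 0], [0, 0, -8, 0, 0, 0], [2, 4, -8, 0, 0, 0]], hand=0.6)

```text
clock: 19.77
tcp_pos: [0.6054, 0.0408, 0.1456]
orientation: [0.01, 3.132, -0.003]
contact_force: [0.0, 0.4, -0.1]
gripper_width: 0.6
grip_force: 0.0
```

send_rows(moves=[[2.6, 5.5, 0, 0, 0, 0], [5.3, 11, 0, 0, 0, 0], [8, 16.5, 0, 0, 0, 0], [10.6, 22, 0, 0, 0, 0], [13.4, 26.8, 0, 0, 0, 0]], hand=0.78)

```text
clock: 20.4
tcp_pos: [0.4658, 0.315, 0.1418]
orientation: [-0.002, 3.141, 0.001]
contact_force: [0.8, 0.5, 0.4]
gripper_width: 0.781
grip_force: 0.0
```

send_rows(moves=[[0, 0, 2, 0, 0, 0], [0, 0, 2, 0, 0, 0], [0, 0, 2, 0, 0, 0], [0, 0, 2, 0, 0, 0]])

```text
clock: 20.9
tcp_pos: [0.4679, 0.3119, 0.1224]
orientation: [0.002, 3.141, 0.001]
contact_force: [-0.5, 0.1, 0.3]
gripper_width: 0.78
grip_force: 0.0
```

Run:
```python
from h import *
snap('wrist','w11');s=status.get_state();print(s['tcp_pos'],s['orientation'],s['gripper_width'])
p=pix('w11',[.467,.313,.025]);print(p,find('w11','gold',p,.025,60))
snap('top','t2');p=pix('t2',[.62,.005,.05]);x,y=int(p[0]),int(p[1])
snap('scene','s3');q=pix('s3',[.62,.005,.05]);X,Y=int(q[0]),int(q[1])
f=lambda n,x,y:cv2.resize(cv2.imread(f'pics/{n}.png')[y-30:y+30,x-33:x+33],(264,240),interpolation=cv2.INTER_CUBIC)
B=cv2.resize(cv2.imread('pics/w11.png')[100:300,150:370],(264,240));cv2.imwrite('pics/m11.png',np.hstack([f('t2',x,y),f('s3',X,Y),B]))
```

```text
[0.46774895 0.31203337 0.12236831] [1.61143425e-03 3.14054853e+00 7.54008014e-04] 0.7804333799840555
[259.25203665 193.7938064 ] (array([0.4658, 0.3165, 0.0335]), (263.0, 191.5))
```

View pics/m11.png

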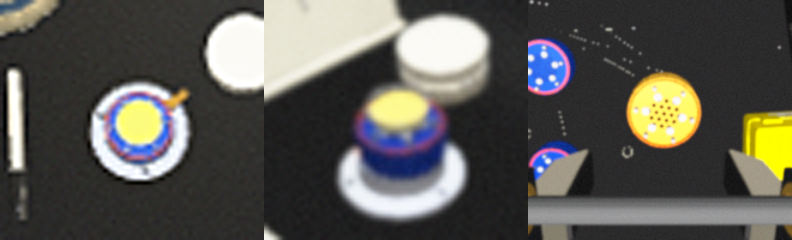

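Run:
```python
from h import *
w=lambda u,v,z:world('w11',150+(u-528)/1.2,100+v/1.2,z).round(4)
print(w(626,112,.025),w(701,112,.025),w(663,147,.025)[:2]-[.0305,0],w(663,73,.0)[:2]+[.0305,0])
print('rack',w(743,115,.0),w(743,115,.03),[world('top1',126.5,v,z).round(3) for v in(180,208) for z in(0,.03)])
```

```text
[0.4665 0.2852 0.025 ] [0.4665 0.3481 0.025 ] [0.4678 0.3164] [0.4684 0.3165]
rack [0.477  0.3905 0.    ] [0.4676 0.3822 0.03  ] [array([0.572, 0.393, 0.   ]), array([0.568, 0.385, 0.03 ]), array([0.472, 0.387, 0.   ]), array([0.47, 0.38, 0.03])]
```

send_rows(moves=[[0, 0.3, 5, 0, 0, 0], [0, 0.3, 9, 0, 0, 0], [0, 0.3, 11.2, 0, 0, 0], [0, 0.3, 11.75, 0, 0, 0], [0, 0.3, 11.75, 0, 0, 0]], hand=0.76)

```text
clock: 21.68
tcp_pos: [0.4671, 0.3157, 0.0046]
orientation: [-0.001, 3.141, 0.0]
contact_force: [0.5, -0.1, 0.4]
gripper_width: 0.76
grip_force: 0.0
```

send_rows(moves=[[0, 0, 0, 0, 0, 0], [0, 0, 0, 0, 0, 0], [0, 0, 0, 0, 0, 0], [0, 0, 0, 0, 0, 0]], hand=0.0)

```text
clock: 22.18
tcp_pos: [0.4677, 0.3163, 0.0054]
orientation: [-0.001, 3.14, 0.002]
contact_force: [-0.1, 0.0, 6.0]
gripper_width: 0.665
grip_force: 30.0
```

Run:
```python
from h import *
s=status.get_state();print(s['tcp_pos'],s['contact_force'],s['gripper_width'])
```

```text
[0.46771279 0.31631526 0.00539498] [-0.14296326  0.03732148  5.98361085] 0.6651489264765503
```

send_rows(moves=[[0, 0, -5, 0, 0, 0], [0, 0, -10, 0, 0, 0], [-2.6, -5.3, -11, 0, 0, 0], [-5.2, -10.6, -11, 0, 0, 0], [-7.8, -15.8, -11, 0, 0, 0]])

```text
clock: 22.8
tcp_pos: [0.5453, 0.1562, 0.1147]
orientation: [-0.002, 3.141, 0.0]
contact_force: [0.2, -0.0, -1.7]
gripper_width: 0.667
grip_force: 30.0
```

send_rows(moves=[[-2.5, -5, 0, 0, 0, 0], [-5, -10.2, 0, 0, 0, 0], [-7.5, -15.33, 0, 0, 0, 0], [-7.5, -15.33, 0, 0, 0, 0], [-7.5, -15.33, 0, 0, 0, 0]])

```text
clock: 23.42
tcp_pos: [0.6193, 0.0047, 0.1137]
orientation: [0.0, -3.14, -0.001]
contact_force: [-0.3, 0.3, -1.1]
gripper_width: 0.667
grip_force: 30.0
```

send_rows(moves=[[0, 0, 0, 0, 0, 0], [0, 0, 0, 0, 0, 0]])

```text
clock: 23.68
tcp_pos: [0.6196, 0.0064, 0.1142]
orientation: [0.006, -3.141, -0.001]
contact_force: [0.4, 1.4, -0.5]
gripper_width: 0.663
grip_force: 30.0
```

Run:
```python
from h import *
snap('wrist','w12');s=status.get_state();print(s['tcp_pos'],s['orientation'],s['gripper_width'])
cv2.imwrite('pics/w12b.png',cv2.resize(cv2.imread('pics/w12.png')[110:300,130:390],None,fx=3,fy=3,interpolation=cv2.INTER_CUBIC))
```

```text
[0.61970034 0.00603968 0.11428084] [ 4.84667940e-03 -3.14145443e+00 -7.13219174e-04] 0.6599492303023642
```

View pics/w12b.png

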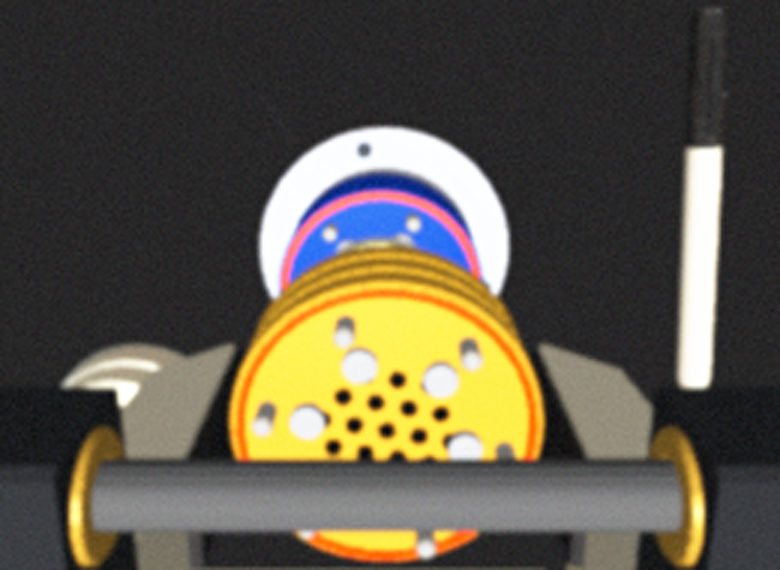

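Run:
```python
from h import *
w=lambda u,v,z:world('w12',130+u/3,110+v/3,z).round(4)
t=.1143-.0054+.025
print('gold',w(387,285,t)[:2]+[.0305,0],w(387,563,t)[:2]-[.0305,0],'blue',w(381,190,.051)[:2]+[.0305,0],'foot',w(384,127,.007)[:2]+[.043,0])
```

```text
gold [0.6201 0.0068] [0.6201 0.0071] blue [0.6205 0.0053] foot [0.6213 0.006 ]
```

send_rows(moves=[[-0.05, 0, 3, 0, 0, 0], [-0.05, 0, 4.3, 0, 0, 0], [-0.05, 0, 4.3, 0, 0, 0], [-0.05, 0, 4.3, 0, 0, 0], [-0.05, 0, 4.3, 0, 0, 0]])

```text
clock: 24.35
tcp_pos: [0.6213, 0.0045, 0.0722]
orientation: [-0.001, 3.14, 0.0]
contact_force: [0.4, 0.4, -1.2]
gripper_width: 0.664
grip_force: 30.0
```

send_rows(moves=[[0.05, 0, 0.6, 0, 0, 0], [0.05, 0, 1.0, 0, 0, 0], [0.05, 0, 1.3, 0, 0, 0], [0.05, 0, 1.55, 0, 0, 0], [0.05, 0, 1.65, 0, 0, 0]])

```text
clock: 24.98
tcp_pos: [0.62, 0.0045, 0.0559]
orientation: [0.001, -3.141, -0.0]
contact_force: [-5.8, -0.8, 13.9]
gripper_width: 0.661
grip_force: 30.0
```

send_rows(moves=[[0, 0, 0, 0, 0, 0], [0, 0, 0, 0, 0, 0]])

```text
clock: 25.22
tcp_pos: [0.62, 0.0045, 0.056]
orientation: [0.001, -3.142, -0.0]
contact_force: [-5.2, -1.0, 9.9]
gripper_width: 0.662
grip_force: 30.0
```

send_rows(moves=[[0, 0, 0, 0, 0, 0], [0, 0, 0, 0, 0, 0], [0, 0, -4, 0, 0, 0], [0, 0, -9, 0, 0, 0], [0, -4, -9.5, 0, 0, 0]], hand=0.8)

```text
clock: 25.85
tcp_pos: [0.6236, -0.0309, 0.1541]
orientation: [-0.013, 3.133, 0.004]
contact_force: [1.2, 0.4, -0.2]
gripper_width: 0.798
grip_force: 0.0
```

send_rows(moves=[[-0.3, -5.5, 0, 0, 0, 0], [-0.6, -11, 0, 0, 0, 0], [-0.7, -15.4, 0, 0, 0, 0], [-0.7, -15.4, 0, 0, 0, 0], [-0.7, -15.4, 0, 0, 0, 0]], hand=0.55)

```text
clock: 26.48
tcp_pos: [0.6271, -0.1887, 0.1493]
orientation: [0.001, -3.141, -0.002]
contact_force: [0.4, 0.2, 0.5]
gripper_width: 0.546
grip_force: 0.0
```

send_rows(moves=[[0, 0, 0, 0, 0, 0], [0, 0, 0, 0, 0, 0], [0, 0, 0, 0, 0, 0]])

```text
clock: 26.85
tcp_pos: [0.6274, -0.1886, 0.1498]
orientation: [-0.003, 3.142, 0.0]
contact_force: [0.0, -0.1, -0.6]
gripper_width: 0.546
grip_force: 0.0
```

Run:
```python
from h import *
snap('wrist','w13');s=status.get_state();print(s['tcp_pos'],s['orientation'],s['q'])
a=cv2.resize(cv2.imread('pics/w13.png')[120:270,170:350],None,fx=3,fy=3,interpolation=cv2.INTER_CUBIC)
snap('scene','s4');q=pix('s4',[.62,.005,.06]);X,Y=int(q[0]),int(q[1])
b=cv2.resize(cv2.imread('pics/s4.png')[Y-35:Y+40,X-30:X+30],(240,300),interpolation=cv2.INTER_CUBIC)
m=np.zeros((450,780,3),np.uint8);m[:,:540]=a;m[:300,540:]=b;cv2.imwrite('pics/m13.png',m)
```

```text
[ 0.62732454 -0.18880359  0.14979635] [-2.89928155e-03  3.14147981e+00  1.77566374e-04] [ 0.23757445  0.55084939  0.01927665  1.61543834 -0.01235272  0.97534383
  1.83357026]
```

View pics/m13.png

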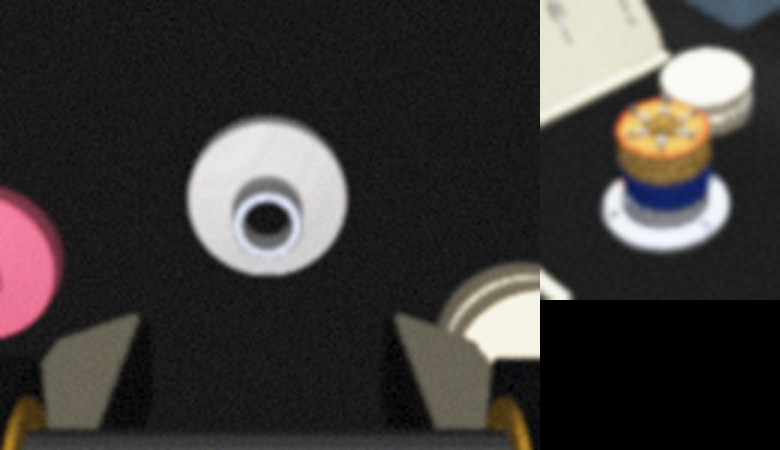

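Run:
```python
from h import *
w=lambda u,v,z:world('w13',170+u/3,120+v/3,z).round(4)
print(w(267,224,.046),w(187,196,.013),w(348,196,.013),w(267,276,.013)[:2]-[.0305,0],w(267,118,.004)[:2]+[.0305,0],'petri',w(438,340,.03),'pink',w(60,260,.013))
```

```text
[ 0.6293 -0.1877  0.046 ] [ 0.6283 -0.2183  0.013 ] [ 0.6281 -0.1566  0.013 ] [ 0.6304 -0.1875] [ 0.6301 -0.1877] petri [ 0.6804 -0.1221  0.03  ] pink [ 0.6544 -0.2689  0.013 ]
```

send_rows(moves=[[-0.24, 0, 5, 0, 0, 0], [-0.24, 0, 9, 0, 0, 0], [-0.24, 0, 11.7, 0, 0, 0], [-0.24, 0, 12.05, 0, 0, 0], [-0.24, 0, 12.05, 0, 0, 0]])

```text
clock: 27.58
tcp_pos: [0.6301, -0.1897, 0.0299]
orientation: [-0.001, 3.141, -0.0]
contact_force: [1.1, 0.2, 0.4]
gripper_width: 0.555
grip_force: 0.0
```

send_rows(moves=[[0, 0, 0, 0, 0, 0], [0, 0, 0, 0, 0, 0], [0, 0, 0, 0, 0, 0], [0, 0, 0, 0, 0, 0], [0, 0, 0, 0, 0, 0]], hand=0.0)

```text
clock: 28.2
tcp_pos: [0.6301, -0.1895, 0.0299]
orientation: [-0.001, 3.141, -0.0]
contact_force: [0.0, 0.6, 5.6]
gripper_width: 0.253
grip_force: 30.0
```

Run:
```python
from h import *
s=status.get_state();print(s['tcp_pos'],s['contact_force'],s['gripper_width'])
```

```text
[ 0.63008245 -0.1895205   0.02992537] [0.04609772 0.60092586 5.64968116] 0.2531320667131848
```

send_rows(moves=[[0, 0, -5, 0, 0, 0], [0, 0, -10, 0, 0, 0], [0.2, 4, -13, 0, 0, 0], [0.5, 10, -13, 0, 0, 0], [0.8, 15, -13, 0, 0, 0]])

```text
clock: 28.82
tcp_pos: [0.6212, -0.0372, 0.1594]
orientation: [-0.002, 3.141, 0.001]
contact_force: [0.7, 0.5, -2.3]
gripper_width: 0.253
grip_force: 30.0
```

send_rows(moves=[[0.14, 3, 0, 0, 0, 0], [0.14, 4.4, 0, 0, 0, 0], [0.14, 4.4, 2, 0, 0, 0], [0.14, 4.4, 2, 0, 0, 0], [0.14, 4.4, 2, 0, 0, 0]])

```text
clock: 29.45
tcp_pos: [0.6201, 0.003, 0.1393]
orientation: [-0.002, -3.141, 0.001]
contact_force: [-0.2, -0.2, -0.2]
gripper_width: 0.253
grip_force: 30.0
```

send_rows(moves=[[0, 0, 0, 0, 0, 0], [0, 0, 0, 0, 0, 0], [0, 0, 0, 0, 0, 0]])

```text
clock: 29.82
tcp_pos: [0.6202, 0.0044, 0.1395]
orientation: [-0.001, 3.141, 0.0]
contact_force: [0.2, 0.3, -0.7]
gripper_width: 0.249
grip_force: 30.0
```

Run:
```python
from h import *
snap('wrist','w14');s=status.get_state();print(s['tcp_pos'],s['orientation'],s['gripper_width'])
cv2.imwrite('pics/w14b.png',cv2.resize(cv2.imread('pics/w14.png')[110:300,130:390],None,fx=3,fy=3,interpolation=cv2.INTER_CUBIC))
```

```text
[0.62013742 0.00444495 0.13948283] [-1.12541897e-03  3.14118663e+00  1.24521137e-04] 0.2523344813185163
```

View pics/w14b.png

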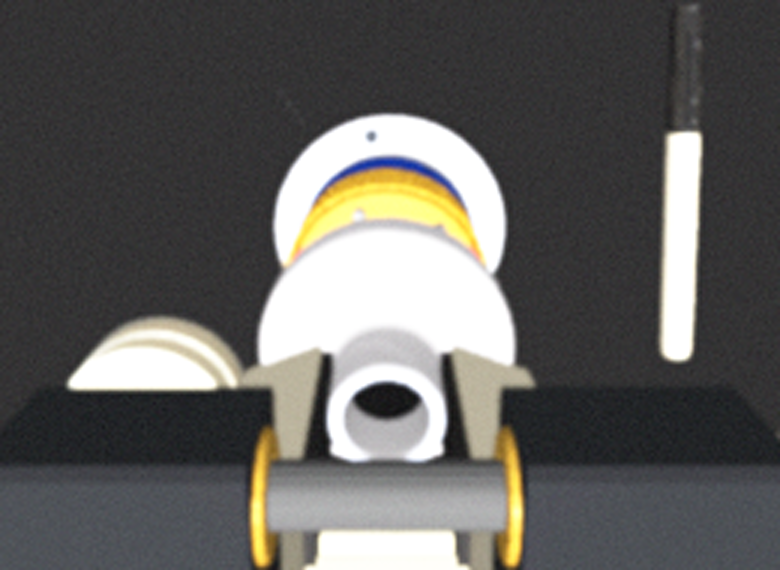

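send_rows(moves=[[-0.03, 0, 1.5, 0, 0, 0], [-0.03, 0, 2.3, 0, 0, 0], [-0.03, 0, 2.8, 0, 0, 0], [-0.03, 0, 3.2, 0, 0, 0], [-0.03, 0, 3.45, 0, 0, 0]])

```text
clock: 30.5
tcp_pos: [0.6206, 0.0045, 0.1051]
orientation: [-0.001, 3.141, 0.0]
contact_force: [-2.9, -0.7, 11.1]
gripper_width: 0.255
grip_force: 30.0
```

send_rows(moves=[[0, 0, 0.05, 0, 0, 0], [0, 0, 0.05, 0, 0, 0]])

```text
clock: 30.75
tcp_pos: [0.6208, 0.0046, 0.1054]
orientation: [-0.001, 3.14, 0.0]
contact_force: [-2.4, -0.2, 5.0]
gripper_width: 0.248
grip_force: 30.0
```

Contact came at the seated height (.1055 against .1059 expected). Releasing and backing off.

send_rows(moves=[[0, 0, 0, 0, 0, 0], [0, 0, 0, 0, 0, 0], [0, 0, -3, 0, 0, 0], [0, 0, -7, 0, 0, 0], [0, 0, -10, 0, 0, 0]], hand=0.6)

```text
clock: 31.38
tcp_pos: [0.6207, 0.0044, 0.2056]
orientation: [-0.001, 3.14, 0.0]
contact_force: [-0.5, 0.6, 0.3]
gripper_width: 0.596
grip_force: 0.0
```

send_rows(moves=[[5, -5, 0, 0, 0, 0], [9, -10, 0, 0, 0, 0], [12, -15, 0, 0, 0, 0], [15, -20, 0, 0, 0, 0], [15, -20, 0, 0, 0, 0]])

```text
clock: 32.0
tcp_pos: [0.4672, -0.2012, 0.2043]
orientation: [-0.014, -3.141, 0.003]
contact_force: [0.6, 0.7, -0.2]
gripper_width: 0.603
grip_force: 0.0
```

send_rows(moves=[[0, 0, 0, 0, 0, 0], [0, 0, 0, 0, 0, 0]])

```text
clock: 32.25
tcp_pos: [0.4715, -0.194, 0.2041]
orientation: [-0.006, 3.141, 0.001]
contact_force: [-0.0, 0.0, -0.6]
gripper_width: 0.6
grip_force: 0.0
```

Run:
```python
from h import *
snap('scene','s5');q=pix('s5',[.62,.005,.06]);X,Y=int(q[0]),int(q[1])
snap('top','t5');p=pix('t5',[.62,.005,.06]);x,y=int(p[0]),int(p[1])
f=lambda n,x,y:cv2.resize(cv2.imread(f'pics/{n}.png')[y-40:y+40,x-40:x+40],(400,400),interpolation=cv2.INTER_CUBIC)
cv2.imwrite('pics/m15.png',np.hstack([f('s5',X,Y),f('t5',x,y)]))
```

```text
(no output)
```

View pics/m15.png

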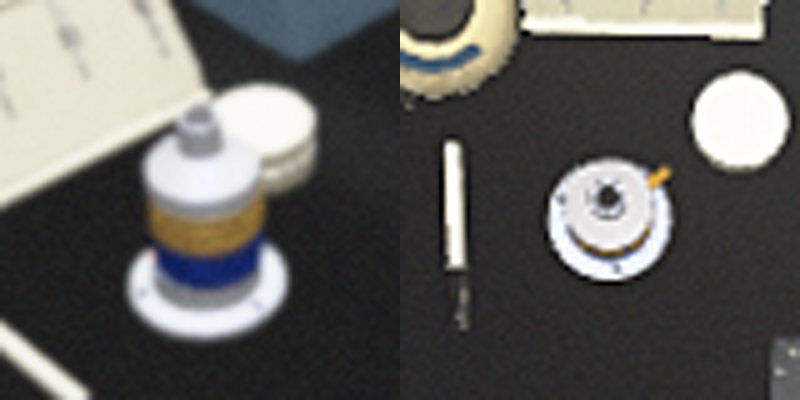

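The stack (scene crop, about (205,220)) is upright and closed, with no gaps between the parts, and the marker and stacked dishes have not moved.

```bash
python3 -c "
from workcell import arm; print(arm.hand_in())"
```

```text
the job is handed in; nothing more can be done
None
```

The air sampler is assembled on its base and handed in at about 32 s of the 128 s allowed; each part made contact within 1 mm of its seated height, and the last pictures show the stack upright with the marker pen and stacked dishes unmoved (the tape roll was not checked again), but the hand-in gave no verdict.

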